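# Line up bearing caps on the tilt tray and lock the row with its keeper plate

## Robot

A 6-joint arm with a two-finger parallel gripper is mounted at the origin on a cart in front of the work surface, level with it; the furniture and walls round the work are solid. World frame = base frame: x ahead of the robot, y to its left, z up, the work surface at z = 0. Lengths are in m, angles in rad, forces in N, time in s.
With the tool pointing down it reaches from about 0.3 to 0.825 m from the base axis. Payload 5.4 kg.
Tool frame: the origin (TCP) lies midway between the tips of the shut fingers; the grasp point (between the pads) lies 19 mm behind it; z points along the fingers, y is the line along which they close (so a half turn about z gives the same grasp; the last joint's range is limited). The gripper opens to 92 mm and grips with 3 to 60 N. Pads are 20 mm wide; open, the fingers measure 128 mm over their backs; the gripper's body (75 mm by 189 mm) begins 69 mm behind the grasp point.
Start: joints at [0.898, 0.158, 1.597, -0, 1.386, -0.21], TCP at [0.257, 0.514, 0.215] pointing down, gripper open.
Joint ranges: [-2.91, 2.91], [-0.94, 2.29], [0.18, 2.7], [-1.29, 4.43], [0.17, 2.64], [-3, 3]. Speed limits (rad/s): [2.57, 2.57, 3.14, 3.14, 3.14, 3.14].

## Interface

Orientations are given as a unit quaternion [w, x, y, z].
In Python, from workcell import bot gives the robot as it stands.
- The arm moves only by the tool move_arm, never from a script. Its arguments are lists of equal length, an entry for each row: "twist": the turn, a rotation vector about the tool's x, y, z in degrees, a list of three; "translation": the shift along the tool's x, y, z in mm, a list of three; "grip": the finger opening in mm, from 0 to 91.9. In form: {"twist": [[ax, ay, az], ...], "translation": [[x, y, z], ...], "grip": [grip, ...]}. A call has 1 to 12 rows; each row shifts and turns the commanded pose from where the row before left it, along the tool's axes as they then stand; what a row does not reach is not made up. A row lasts 1/8 s, in which the tool goes at most 62.5 mm and 10.7 degrees, less where a joint would pass 70% of its speed; a pose out of reach is approached as far as the arm can. A call is refused whole if a number of a shift passes 62.5 or a number of a turn 10.7, either way. A call with a gripper value outside its range is refused whole. The fingers move at their own pace and stop on an object; "newtons" is the grip in N (left out, the last holds). Time passes only in rows, so rows that do not move let the fingers close. It gives the time, the measured TCP pose, the force, the opening and the grip force at its end, in the units of the state.
- bot.observe(): the state, without advancing time (a new reading comes with each control period).
- bot.capture(name): name is "side" or "top"; returns (picture, depth): 400x640x3 uint8, red, green, blue; 400x640 float32, m along the optical axis (not along the pixel's ray), 0 where there is no reading.
- bot.calibration(name): a dict with "fovy" (degrees; the focal length in pixels is half the picture's height over the tangent of half this angle, whatever the lens; pixels are square), "cx", "cy" (the principal point, pixels), "R" (3x3) and "t" (3): a world point X has camera coordinates R X + t. Camera axes: x right, y down, z forward; pixel columns grow to the right and rows downward; lengths in m; the calibration is good to about 2 mm. A picture is of the moment at which its call begins. calibration takes no time and is no camera call.
- bot.hand_in(): hands the job in; it is judged then, once.
Trained networks look in the newest picture that a camera, given by its name, has taken for a name from the list of things; names that differ only in an ending like _2 or _b are one class to them, and where a whole thing is asked for, a point or a joint stands for the part that bears it (a point fixed in the world has none). Each returns a list of dicts, best first, with "confidence" (0 to 1); they miss things now and then, are a little off and sometimes report something else, mostly with a low value. They report only what shows in the picture. A call takes as long as a camera call.
- bot.find_in(name, camera): "location" ([x, y, z] in m, in world coordinates, good to about 4 mm: the middle of the surface that is visible of it).
- bot.masks_of(name, camera): "pixels" (400x640 bool, what is visible of it).
The state is a dict: "time_s": time; "q": joint angles; "joint_velocities": joint speeds; "effort": joint torques, N m; "ee_pos": TCP position; "ee_rot": TCP orientation; "force": force on the tool from outside, world axes, zero at the start; "moment": the same for the moment, N m; "opening": finger opening in m; "gripper_force": force on a finger pad.
Only numpy, scipy, OpenCV 4.12 (cv2) and the standard library are available. Lean on these libraries where they do the work, as an engineer would, in place of code of your own. Each camera call takes 0.05 s, during which the arm holds its last target. There are 200 camera calls.

## Task

Line up the cleaned bearing caps for measuring: lift the keeper plate out of the tilt tray and park it on edge in its wooden stand, stand every cap on the flat tray with its length along the fence, then lift the tray by its handle until all have slid down into one row against the fence, and lower it flat again without letting it drop. Then slide the keeper plate back down into the slots of both end cheeks until it is fully home on the tray bed behind the row, the caps flush along the fence. Leave the tools and parts lying round about where they are.

Things in the scene. Friction and masses are not known exactly. Their poses are not given: they have to be found in the camera images.
- tilt_base: blue fixed base of the tilt tray, 170x370 mm; origin on the bench straight below the middle of the tray's hinge axis; x points from the fence side to the handle side, y along the fence, z up. It stands anywhere within a few centimetres, with some yaw, and cannot be moved
- tray (a joint): tilt of the aluminium tray, rad: 0 = lying flat on its rubber feet, grows as the handle edge is lifted, stop at 0.62. It does not stay up: let go, it falls flat. The lift at the handle takes about 6 to 10 N
- tray_bed (a point): tray frame, tilts with it: origin on the hinge axis, on the bed's upper face at the middle of the fence's foot, 36 mm above the bench; x up the bed to the handle, y along the fence (the hinge axis), z out of the bed. Smooth bed (friction about 0.3), x = 0 (fence, 26 mm high, 8 thick) to 150 mm (back rim, 10 mm high), y = -155 to 155 mm between end cheeks 10 mm thick
- slot_left (a point): foot of the keeper slot in the +y end cheek, at (36, 160, 0) mm in the tray frame, axes as the tray's. The slot is upright, open at the top, 6 mm wide (x), runs right through the cheek and down to the bed; cheek 29 mm high here, 14 mm further back; above it a flared mouth opens to about 25 mm, up to 40 mm above the bed
- slot_right (a point): the same in the -y end cheek, at (36, -160, 0) mm in the tray frame; the keeper plate goes down into both slots together
- tray_handle (a point): middle of the tray's handle, a black round bar 12 mm thick, 110 mm long, along y; at (206, 0, 10) mm in the tray's frame, so 46 mm above the bench when the tray is flat, with 44 mm free between the bar and the back rim (open the fingers only a little when letting go, so as not to catch the rim and lift it). The bar may turn between the fingers as the tray tilts
- keeper: keeper plate: steel strip 4 mm thick (its x), 364 mm long (y), 34 mm high (z), with a red grip at the middle of its top edge: grip 14 mm thick, 70 mm long, from 50 to 80 mm above the strip's lower edge, on a 4 mm neck. Origin at the middle of the lower edge, z up. 0.25 kg. At the start it stands upright in the tray's two slots, its lower edge on the bed; either way round fits
- keeper_stand: fixed wooden stand for the keeper plate: base 70x200x10 mm, on it two blocks 75 mm either side of the middle with slots along the stand's y, 7 mm wide, floor 10 mm above the bench, straight up to 31 mm, then flaring to 23 mm at 42 mm. Parked there the plate stands upright on edge, its middle over the stand's. Origin on the bench under its middle
- cap_1: grey engine bearing cap (arch with a brass half shell and two bolt heads), 64 mm long (its y), 30 mm thick (x), 34 mm high (z), 0.2 kg, standing on its two feet; flat 30 mm apart faces to grip at the middle; origin at the middle of the underside. Two to four of the four caps are there; an absent one reads None
- cap_2: grey engine bearing cap (arch with a brass half shell and two bolt heads), 64 mm long (its y), 30 mm thick (x), 34 mm high (z), 0.2 kg, standing on its two feet; flat 30 mm apart faces to grip at the middle; origin at the middle of the underside. Two to four of the four caps are there; an absent one reads None
- cap_3: grey engine bearing cap (arch with a brass half shell and two bolt heads), 64 mm long (its y), 30 mm thick (x), 34 mm high (z), 0.2 kg, standing on its two feet; flat 30 mm apart faces to grip at the middle; origin at the middle of the underside. Two to four of the four caps are there; an absent one reads None
- cap_4: grey engine bearing cap (arch with a brass half shell and two bolt heads), 64 mm long (its y), 30 mm thick (x), 34 mm high (z), 0.2 kg, standing on its two feet; flat 30 mm apart faces to grip at the middle; origin at the middle of the underside. Two to four of the four caps are there; an absent one reads None
- copper_hammer: copper-faced hammer, 157x298x38 mm, at the left; leave alone
- piston: piston, 82 mm across, 52 mm high, at the back; leave alone
- grease_tin: round metal tin, 66 mm across, 46 mm high, back right of the tray; leave alone
- screwdriver: screwdriver, 235 mm long, at the front left; leave alone
- spool_b: wire spool, 54 mm across, 30 mm high, at the back; leave alone

How it is judged:
On the way, in this order (a step that is already met when the one before it is completed fails the run):
1. the keeper plate stands parked on edge in its stand (x of keeper in the frame of keeper_stand between -0.006 and 0.006 m and y of keeper in the frame of keeper_stand between -0.06 and 0.06 m and z of keeper in the frame of keeper_stand between 0.005 and 0.015 m and angle between the y axis of keeper and the y axis of keeper_stand, either way round below 0.06 rad and angle between keeper's own z axis and vertical below 0.2 rad), for 0.2 s.
2. every cap that is there stands on the flat tray (x of cap_1 in the frame of tray_bed between 0.005 and 0.145 m and y of cap_1 in the frame of tray_bed between -0.14 and 0.14 m and z of cap_1 in the frame of tray_bed between -0.004 and 0.005 m and linear speed of each of cap_1, cap_2, cap_3, cap_4 below 0.05 m/s and x of cap_2 in the frame of tray_bed between 0.005 and 0.145 m and y of cap_2 in the frame of tray_bed between -0.14 and 0.14 m and z of cap_2 in the frame of tray_bed between -0.004 and 0.005 m and x of cap_3 in the frame of tray_bed between 0.005 and 0.145 m and y of cap_3 in the frame of tray_bed between -0.14 and 0.14 m and z of cap_3 in the frame of tray_bed between -0.004 and 0.005 m and x of cap_4 in the frame of tray_bed between 0.005 and 0.145 m and y of cap_4 in the frame of tray_bed between -0.14 and 0.14 m and z of cap_4 in the frame of tray_bed between -0.004 and 0.005 m and value of joint tray below 0.05 rad), for 0.2 s.
3. the tray is tilted and every cap has slid into the row along the fence (x of cap_1 in the frame of tray_bed between 0.01 and 0.0185 m and y of cap_1 in the frame of tray_bed between -0.14 and 0.14 m and z of cap_1 in the frame of tray_bed between -0.004 and 0.005 m and angle between the y axis of each of cap_1, cap_2, cap_3, cap_4 and the y axis of tray_bed, either way round below 0.08 rad and x of cap_2 in the frame of tray_bed between 0.01 and 0.0185 m and y of cap_2 in the frame of tray_bed between -0.14 and 0.14 m and z of cap_2 in the frame of tray_bed between -0.004 and 0.005 m and x of cap_3 in the frame of tray_bed between 0.01 and 0.0185 m and y of cap_3 in the frame of tray_bed between -0.14 and 0.14 m and z of cap_3 in the frame of tray_bed between -0.004 and 0.005 m and x of cap_4 in the frame of tray_bed between 0.01 and 0.0185 m and y of cap_4 in the frame of tray_bed between -0.14 and 0.14 m and z of cap_4 in the frame of tray_bed between -0.004 and 0.005 m and value of joint tray above 0.2 rad), for 0.2 s.
4. the tray is flat again with every cap still in the row (x of cap_1 in the frame of tray_bed between 0.01 and 0.0185 m and y of cap_1 in the frame of tray_bed between -0.14 and 0.14 m and z of cap_1 in the frame of tray_bed between -0.004 and 0.005 m and angle between the y axis of each of cap_1, cap_2, cap_3, cap_4 and the y axis of tray_bed, either way round below 0.08 rad and x of cap_2 in the frame of tray_bed between 0.01 and 0.0185 m and y of cap_2 in the frame of tray_bed between -0.14 and 0.14 m and z of cap_2 in the frame of tray_bed between -0.004 and 0.005 m and x of cap_3 in the frame of tray_bed between 0.01 and 0.0185 m and y of cap_3 in the frame of tray_bed between -0.14 and 0.14 m and z of cap_3 in the frame of tray_bed between -0.004 and 0.005 m and x of cap_4 in the frame of tray_bed between 0.01 and 0.0185 m and y of cap_4 in the frame of tray_bed between -0.14 and 0.14 m and z of cap_4 in the frame of tray_bed between -0.004 and 0.005 m and value of joint tray below 0.03 rad), for 0.2 s.
At the end, for the whole second after the job is handed in: Tray flat (under 0.03 rad); every cap on the bed, its middle 10 to 18.5 mm from the fence (flush: 15), within 0.08 rad of parallel; keeper plate upright in both slots, lower edge within 4 mm of the bed, within 18 mm of centred lengthwise; all at rest (all of step 4 and linear speed of each of cap_1, cap_2, cap_3, cap_4, keeper below 0.02 m/s and x of keeper in the frame of tray_bed between 0.031 and 0.041 m and y of keeper in the frame of tray_bed between -0.018 and 0.018 m and z of keeper in the frame of tray_bed between -0.004 and 0.004 m and angle between the y axis of keeper and the y axis of tray_bed, either way round below 0.04 rad and angle between keeper's own z axis and vertical below 0.1 rad); the robot touches nothing.
It fails at once if the tray is dropped: it falls faster than 3 rad/s (velocity of joint tray below -3 rad/s).
It fails at once if another thing on the bench is pushed more than 3 cm (distance of any of copper_hammer, piston, grease_tin, screwdriver, spool_b from where it was at the start of the episode above 0.03 m).
Of cap_1, cap_2, cap_3, cap_4 only 2 to 4 are there at a start; the rules pass over those that are not, and their reading is None.
At some moment in a run one of cap_1, cap_2, cap_3, cap_4 may be knocked a few centimetres aside while the robot is not near it.
It also fails if it takes over 210 s, if anything falls off the work surface, if the arm or the gripper's body presses on something with over 40 N, if the wrist force passes 120 N, or if a joint passes its speed limit or range.

## Working session

There is one attempt and no reset: what is moved stays moved. The work goes in short steps, Python scripts to look and compute and a tool call to move; the robot and the scene stay as the last step left them, time stands still between calls to the robot, and variables do not carry over. Pictures are saved under pics/ and viewed, at most 14 in all, crops included, and the job is handed in when it is done.

Besides the shell and the picture viewer there is one more tool, called after ">>>" as name(argument=value, ...), one argument or row to a line, values as JSON. move_arm: Moves the arm, as the interface text tells. Its arguments: {"type":"object","properties":{"twist":{"type":"array","items":{"type":"array","items":{"type":"number"}}},"translation":{"type":"array","items":{"type":"array","items":{"type":"number"}}},"grip":{"type":"array","items":{"type":"number"}},"newtons":{"type":"number"}},"required":["twist","translation","grip"]}

```bash
ls; mkdir -p pics; cat > h.py <<'E'
import numpy as np, cv2
from workcell import bot
from scipy.spatial.transform import Rotation as R
def cal(n):
    c=bot.calibration(n); f=200/np.tan(np.radians(c["fovy"])/2)
    return f,c["cx"],c["cy"],np.array(c["R"]),np.array(c["t"])
def cloud(n,d):
    f,cx,cy,Rm,t=cal(n); v,u=np.mgrid[0:400,0:640]
    P=np.stack([(u-cx)/f*d,(v-cy)/f*d,d],-1)
    return (P-t)@Rm   # R^T (P-t)
def proj(n,X):
    f,cx,cy,Rm,t=cal(n); p=np.atleast_2d(X)@Rm.T+t
    return np.c_[p[:,0]/p[:,2]*f+cx,p[:,1]/p[:,2]*f+cy]
def save(n,img): cv2.imwrite("pics/"+n+".png",img[:,:,::-1])
def tool():
    s=bot.observe(); q=s["ee_rot"]
    return np.array(s["ee_pos"]),R.from_quat([q[1],q[2],q[3],q[0]]),s
E
cat > a.py <<'E'
from h import *
print(bot.observe())
for n in("top","side"):
    im,d=bot.capture(n); save(n+"0",im); np.save(n+"d.npy",d); np.save(n+"i.npy",im)
    print(n,bot.calibration(n))
    for k in["cap_1","keeper","keeper_stand","tray","tray_handle","tilt_base","slot_left","slot_right","grease_tin","piston","spool_b"]:
        print(k,[(np.round(r["location"],4).tolist(),round(r["confidence"],2)) for r in bot.find_in(k,n)])
E
python3 a.py
```

```text
pics
{'time_s': 0.0, 'q': array([ 8.97915706e-01,  1.59085350e-01,  1.59821770e+00, -6.16794678e-06,
        1.38615605e+00, -2.10095859e-01]), 'joint_velocities': array([-0.00163646, -0.00225118, -0.00072113,  0.00079871, -0.0005662 ,
       -0.0001656 ]), 'effort': array([-5.84688005e-04, -3.85551059e+01, -3.22118640e+01,  7.03071873e-02,
        3.75261821e-02, -1.40693669e-04]), 'ee_pos': array([0.25633194, 0.51401794, 0.21360579]), 'ee_rot': array([-3.96011558e-04,  2.29332363e-01,  9.73347726e-01, -8.45036228e-04]), 'force': array([-0.2823403 ,  0.55472073,  0.57517354]), 'moment': array([-0.01062436,  0.00582136, -0.03592281]), 'gripper_force': 0.0, 'opening': 0.09221122053013332}
top {'fovy': 50.61861386148858, 'cx': 317.21425102006384, 'cy': 196.99296665519395, 'R': array([[ 1.08260649e-03, -9.99938726e-01, -1.10168879e-02],
       [-9.84152059e-01,  8.88167854e-04, -1.77324382e-01],
       [ 1.77323301e-01,  1.10342654e-02, -9.84090795e-01]]), 't': array([0.10471312, 0.52712619, 1.26127859])}
cap_1 [([0.4309, 0.2996, 0.0348], 0.75), ([0.4588, 0.3923, 0.0327], 0.58)]
keeper 
[... 761 characters left out ...]
85],
       [-0.17146486,  0.66948616, -0.7227642 ]]), 't': array([-0.53909328,  0.01674418,  1.11376002])}
cap_1 [([0.4506, 0.378, 0.0273], 0.74), ([0.4307, 0.2926, 0.027], 0.73)]
keeper [([0.498, -0.0533, 0.0705], 0.98)]
keeper_stand [([0.4462, -0.3437, 0.0076], 0.79)]
tray [([0.5442, -0.0628, 0.0377], 0.77)]
tray_handle [([0.5375, -0.0652, 0.0366], 0.76)]
tilt_base [([0.5362, -0.0899, 0.0399], 0.59), ([0.4956, -0.0482, 0.0697], 0.41)]
slot_left [([0.5359, -0.0619, 0.036], 0.72), ([0.498, -0.0503, 0.0702], 0.59)]
slot_right [([0.5402, -0.0661, 0.0361], 0.75)]
grease_tin [([0.6785, -0.2971, 0.0419], 0.82)]
piston [([0.7338, 0.2578, 0.0598], 0.57)]
spool_b [([0.7057, -0.1967, 0.0344], 0.92)]
```

View pics/top0.png

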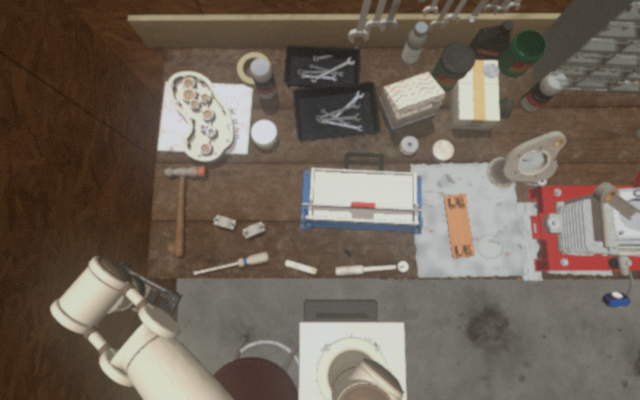

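View pics/side0.png

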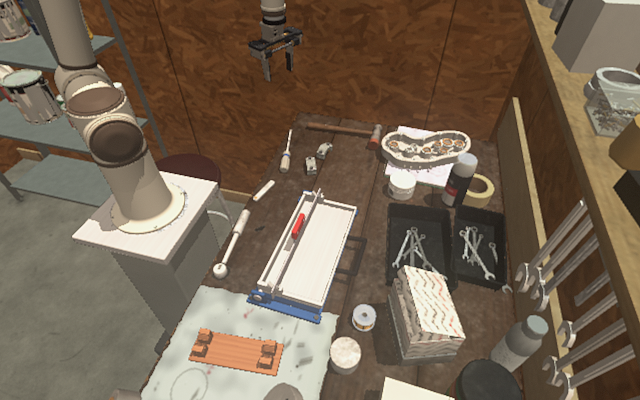

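Top view: tray near (362,198) with keeper grip at (363,206), handle at (365,160), stand at (458,226) turned about 90°, two caps at (225,222) and (253,230). Now precise poses.

```bash
cat > b.py <<'E'
from h import *
def line(P):
    m=P.mean(0); u,s,v=np.linalg.svd(P-m); return m,v[0]
for n in("top","side"):
    im=np.load(n+"i.npy").astype(int); d=np.load(n+"d.npy"); X=cloud(n,d)
    f,cx,cy,Rm,t=cal(n); print(n,"cam",-Rm.T@t)
    ok=d>0
    r,g,b=im[...,0],im[...,1],im[...,2]
    reg=lambda x0,x1,y0,y1,z0,z1: ok&(X[...,0]>x0)&(X[...,0]<x1)&(X[...,1]>y0)&(X[...,1]<y1)&(X[...,2]>z0)&(X[...,2]<z1)
    def rect(m,name):
        P=X[m]; 
        (c,s,a)=cv2.minAreaRect(P[:,:2].astype(np.float32)); mm,v=line(P[:,:2])
        print(name,len(P),"mean",P.mean(0).round(4),"zmed",np.median(P[:,2]).round(4),"rect",np.round(c,4),np.round(s,4),round(a,2),"pca deg",round(np.degrees(np.arctan2(v[1],v[0]))%180,2))
    red=reg(.4,.6,-.15,.1,.09,.13)&(r>g+60)
    rect(red,"grip")
    red=reg(.4,.6,-.15,.1,.112,.122)&(r>g+60); rect(red,"griptop")
    rect(reg(.4,.7,-.25,.2,.033,.039)&(r>150)&(abs(r-b)<50),"bed")
    rect(reg(.62,.75,-.15,.08,.03,.06)&(r<110),"handle")
    rect(reg(.4,.6,-.25,.2,.064,.08)&~((r>g+60)),"striptop")
    rect(reg(.4,.68,-.27,.2,.02,.06)&(b>r+40),"blue")
    st=(r>g+25)&(g>b)
    rect(reg(.3,.6,-.42,-.25,.005,.015)&(r>g+40),"standbase")
    rect(reg(.3,.6,-.42,-.25,.032,.05)&(r>g+20),"standblocks")
    for (u) in bot.masks_of("cap_1",n):
        m=u["pixels"]&ok; print(u["confidence"],end=" "); rect(m&(X[...,2]>.022),"cap"); print(" zq",np.percentile(X[m][:,2],[5,50,95]).round(4))
    for u in bot.masks_of("tray_handle",n)[:1]: rect(u["pixels"]&ok,"hm")
E
python3 b.py
```

```text
top cam [0.29500488 0.09032124 1.33583859]
grip 95 mean [ 0.4925 -0.0295  0.1145] zmed 0.1151 rect [ 0.4933 -0.0298] [0.0647 0.0105] 87.08 pca deg 87.56
griptop 74 mean [ 0.4932 -0.032   0.1165] zmed 0.1164 rect [ 0.4934 -0.0298] [0.0647 0.0103] 87.08 pca deg 86.42
bed 3092 mean [ 0.5393 -0.0386  0.036 ] zmed 0.036 rect [ 0.573  -0.0366] [0.3391 0.2506] 89.81 pca deg 87.4
handle 366 mean [ 0.6799 -0.0322  0.0491] zmed 0.0493 rect [ 0.6848 -0.0308] [0.1296 0.2158] 0.02 pca deg 73.18
striptop 292 mean [ 0.4842 -0.0326  0.0688] zmed 0.0685 rect [ 0.4822 -0.03  ] [0.3631 0.0622] 87.23 pca deg 86.96
blue 54 mean [ 0.4634 -0.0122  0.0502] zmed 0.0514 rect [ 0.5113 -0.0338] [0.3669 0.1377] 87.01 pca deg 87.73
standbase 837 mean [ 0.4418 -0.3367  0.0098] zmed 0.0099 rect [ 0.4444 -0.3383] [0.1903 0.0662] 4.97 pca deg 5.56
standblocks 224 mean [ 0.4434 -0.3391  0.0397] zmed 0.04 rect [ 0.4459 -0.3385] [0.1739 0.0523] 5.27 pca deg 5.23
0.78 cap 204 mean [0.43   0.3024 0.0306] zmed 0.0309 rect [0.4296 0.3035] [0.0307 0.068 ] 23.67 pca deg 111.58
 zq [0.0007 0.0299 0.0368]
0.65 cap 196 mean [0.4
[... 988 characters left out ...]
6 -0.1678  0.0527] zmed 0.053 rect [ 0.4611 -0.0332] [0.3666 0.0328] 86.38 pca deg 87.44
standbase 2055 mean [ 0.4514 -0.3426  0.0113] zmed 0.0114 rect [ 0.4445 -0.3114] [0.1967 0.1248] 5.2 pca deg 5.76
standblocks 516 mean [ 0.4473 -0.3396  0.0409] zmed 0.0421 rect [ 0.4456 -0.3391] [0.1737 0.0519] 5.0 pca deg 5.47
0.7 cap 114 mean [0.4535 0.3886 0.0315] zmed 0.0317 rect [0.4544 0.3954] [0.0659 0.0297] 71.52 pca deg 69.79
 zq [0.0109 0.0296 0.0377]
0.69 cap 126 mean [0.4306 0.2977 0.032 ] zmed 0.0323 rect [0.4289 0.3035] [0.0303 0.0716] 22.58 pca deg 113.24
 zq [0.0027 0.0289 0.0378]
hm 6540 mean [ 0.5395 -0.0509  0.0426] zmed 0.0388 rect [ 0.5566 -0.0182] [0.3979 0.2434] 79.67 pca deg 86.2
```

```bash
cat >> h.py <<'E'
def go(x,y,z,yaw,cmd=None):
    """turn (deg about tool xyz) then shift (mm, tool axes after turn) to TCP x,y,z with tool y at yaw deg, pointing down"""
    p,r,s=tool() 
    a=np.radians(yaw); T=R.from_matrix(np.c_[[-np.sin(a),np.cos(a),0],[np.cos(a),np.sin(a),0],[0,0,-1]])
    rv=np.degrees((r.inv()*T).as_rotvec()); sh=T.inv().apply(np.array([x,y,z])-p)*1000
    print("t",round(s["time_s"],2),"turn",rv.round(2),"shift",sh.round(1),"| at",p.round(4),"F",s["force"].round(1),"open",round(s["opening"],4),"gf",round(s["gripper_force"],1))
E
python3 -c "
from h import *
go(.4945,-.030,.20,-2.9)"
```

```text
t 1.4 turn [ 0.    0.   66.39] shift [-531.8  265.    14.6] | at [0.2567 0.5145 0.2146] F [ 0.3 -0.3  1.1] open 0.0916 gf 0.0
```

>>> move_arm(
  twist=[
    [0,0,9.5],
    [0,0,9.5],
    [0,0,9.5],
    [0,0,9.5],
    [0,0,9.5],
    [0,0,9.5],
    [0,0,9.4],
  ],
  translation=[
    [0,0,0],
    [0,0,0],
    [0,0,0],
    [0,0,0],
    [0,0,0],
    [0,0,0],
    [0,0,0],
  ],
  grip=[60,60,60,60,60,60,60],
  newtons=30,
)

```text
time_s: 2.28
ee_pos: [0.2567, 0.5145, 0.2146]
ee_rot: [-0.0, 0.727, 0.687, -0.0]
force: [0.4, -0.0, 0.0]
opening: 0.0601
gripper_force: 0.0
```

>>> move_arm(
  twist=[
    [0,0,0],
    [0,0,0],
    [0,0,0],
    [0,0,0],
    [0,0,0],
    [0,0,0],
    [0,0,0],
    [0,0,0],
    [0,0,0],
    [0,0,0],
    [0,0,0],
    [0,0,0],
  ],
  translation=[
    [-48,24,0],
    [-48,24,0],
    [-48,24,0],
    [-48,24,0],
    [-48,24,0],
    [-48,24,0],
    [-48,24,0],
    [-48,24,0],
    [-48,24,0],
    [-48,24,0],
    [-52,25,0],
    [0,0,0],
  ],
  grip=[60,60,60,60,60,60,60,60,60,60,60,60],
)

```text
time_s: 3.78
ee_pos: [0.4951, -0.0334, 0.2146]
ee_rot: [0.0, 0.727, 0.687, -0.0]
force: [-0.1, 0.6, -0.7]
opening: 0.0601
gripper_force: 0.0
```

```bash
python3 -c "
from h import *
go(.4945,-.030,.083,-2.9)"
```

```text
t 3.77 turn [ 0.01  0.04 -0.3 ] shift [  3.4  -0.8 131.6] | at [ 0.4951 -0.0334  0.2146] F [-0.1  0.6 -0.7] open 0.0601 gf 0.0
```

>>> move_arm(
  twist=[
    [0,0,-0.3],
    [0,0,0],
    [0,0,0],
    [0,0,0],
    [0,0,0],
    [0,0,0],
    [0,0,0],
    [0,0,0],
    [0,0,0],
    [0,0,0],
  ],
  translation=[
    [3.4,-0.8,40],
    [0,0,40],
    [0,0,30],
    [0,0,21.6],
    [0,0,0],
    [0,0,0],
    [0,0,0],
    [0,0,0],
    [0,0,0],
    [0,0,0],
  ],
  grip=[60,60,60,50,30,8,8,8,8,8],
)

```text
time_s: 5.03
ee_pos: [0.4944, -0.027, 0.084]
ee_rot: [0.001, 0.723, 0.691, 0.001]
force: [-0.4, 0.7, 5.9]
opening: 0.0139
gripper_force: 30.0
```

```bash
python3 -c "
from h import *
go(.4945,-.030,.083,-2.9)"
```

```text
t 5.03 turn [0.09 0.01 0.27] shift [-3.   0.2  1. ] | at [ 0.4944 -0.027   0.084 ] F [-0.4  0.7  5.9] open 0.0139 gf 30.0
```

>>> move_arm(
  twist=[
    [0,0,0],
    [0,0,0],
    [0,0,0],
    [0,0,0],
    [0,0,0],
    [0,0,0],
  ],
  translation=[
    [0,0,-10],
    [0,0,-20],
    [0,0,-30],
    [0,0,-30],
    [0,0,-30],
    [0,0,0],
  ],
  grip=[8,8,8,8,8,8],
)

```text
time_s: 5.78
ee_pos: [0.4947, -0.0273, 0.2051]
ee_rot: [0.002, 0.723, 0.691, 0.001]
force: [0.1, -1.1, -3.1]
opening: 0.0138
gripper_force: 30.0
```

```bash
python3 -c "
from h import *
go(.4451,-.3388,.20,-84.8)"
```

```text
t 5.78 turn [ 0.23 -0.1  82.19] shift [-77.7 305.7   5.1] | at [ 0.4947 -0.0273  0.2051] F [ 0.1 -1.1 -3.1] open 0.0138 gf 30.0
```

>>> move_arm(
  twist=[
    [0,0,5],
    [0,0,8],
    [0,0,8],
    [0,0,8],
    [0,0,8],
    [0,0,8],
    [0,0,8],
    [0,0,8],
    [0,0,8],
    [0,0,8],
    [0,0,5.2],
    [0,0,0],
  ],
  translation=[
    [0,0,0],
    [0,0,0],
    [0,0,0],
    [0,0,0],
    [0,0,0],
    [0,0,0],
    [0,0,0],
    [0,0,0],
    [0,0,0],
    [0,0,0],
    [0,0,0],
    [0,0,0],
  ],
  grip=[8,8,8,8,8,8,8,8,8,8,8,8],
)

```text
time_s: 7.28
ee_pos: [0.4924, -0.0266, 0.201]
ee_rot: [-0.001, 0.999, 0.046, -0.002]
force: [0.8, 0.0, -2.9]
opening: 0.0137
gripper_force: 30.0
```

>>> move_arm(
  twist=[
    [0,0,0],
    [0,0,0],
    [0,0,0],
    [0,0,0],
    [0,0,0],
    [0,0,0],
    [0,0,0],
    [0,0,0],
    [0,0,0],
    [0,0,0],
    [0,0,0],
    [0,0,0],
  ],
  translation=[
    [-5,20,0],
    [-8,32,0],
    [-8,32,0],
    [-8,32,0],
    [-8,32,0],
    [-8,32,0],
    [-8,32,0],
    [-8,32,0],
    [-8,32,0],
    [-8.7,29.7,0],
    [0,0,0],
    [0,0,0],
  ],
  grip=[8,8,8,8,8,8,8,8,8,8,8,8],
)

```text
time_s: 8.78
ee_pos: [0.4436, -0.3375, 0.202]
ee_rot: [-0.001, 0.999, 0.046, -0.001]
force: [-0.4, -0.1, -2.7]
opening: 0.0137
gripper_force: 30.0
```

```bash
cat > c.py <<'E'
from h import *
go(.4451,-.3388,.10,-84.8)
for n in("top","side"):
    im,d=bot.capture(n); save(n+"1",im); X=cloud(n,d); ok=d>0
    r,g,b=[im[...,i].astype(int) for i in range(3)]
    m=ok&(X[...,2]>.13)&(X[...,2]<.165)&(X[...,1]<-.25)&(X[...,1]>-.42)&(X[...,0]>.2)&(X[...,0]<.66)
    P=X[m]; print(n,len(P),P.mean(0).round(4),np.polyfit(P[:,0],P[:,1],1))
    a=np.polyfit(P[:,0],P[:,1],1); print("y at .4451",np.polyval(a,.4451),"deg",np.degrees(np.arctan(a[0])),"xr",P[:,0].min(),P[:,0].max())
E
python3 c.py
```

```text
t 8.78 turn [-0.11  0.05  0.03] shift [  1.4   1.5 102. ] | at [ 0.4436 -0.3375  0.202 ] F [-0.4 -0.1 -2.7] open 0.0137 gf 30.0
top 63 [ 0.5594 -0.3257  0.1601] [ 0.08766591 -0.37478752]
y at .4451 -0.3357674233770637 deg 5.0100780933606 xr 0.49510819204129786 0.6217485385347595
side 239 [ 0.4726 -0.3354  0.1607] [ 0.0908968  -0.37836302]
y at .4451 -0.33790485289715627 deg 5.1937304610959245 xr 0.2601402336257905 0.6207434599238267
```

>>> move_arm(
  twist=[
    [0,0,0],
    [0,0,0],
    [0,0,0],
    [0,0,0],
    [0,0,0],
    [0,0,0],
    [0,0,0],
    [0,0,0],
    [0,0,0],
    [0,0,0],
  ],
  translation=[
    [1.4,1.4,30],
    [0,0,40],
    [0,0,25],
    [0,0,15],
    [0,0,10],
    [0,0,8],
    [0,0,7],
    [0,0,5],
    [0,0,3],
    [0,0,0],
  ],
  grip=[8,8,8,8,8,8,8,8,8,8],
)

```text
time_s: 10.12
ee_pos: [0.4454, -0.3396, 0.0599]
ee_rot: [-0.0, 0.999, 0.045, -0.0]
force: [0.2, -0.3, -2.6]
opening: 0.0138
gripper_force: 30.0
```

```bash
python3 -c "
from h import *
go(.4451,-.3388,.058,-84.8)"
```

```text
t 10.12 turn [-0.01  0.01 -0.02] shift [-0.2 -0.8  1.9] | at [ 0.4454 -0.3396  0.0599] F [ 0.2 -0.3 -2.6] open 0.0138 gf 30.0
```

>>> move_arm(
  twist=[
    [0,0,0],
    [0,0,0],
    [0,0,0],
    [0,0,0],
  ],
  translation=[
    [0,0,1],
    [0,0,1],
    [0,0,0],
    [0,0,0],
  ],
  grip=[8,8,8,8],
)

```text
time_s: 10.62
ee_pos: [0.4455, -0.3397, 0.0581]
ee_rot: [0.0, 0.999, 0.045, 0.0]
force: [0.1, 0.3, -2.5]
opening: 0.0136
gripper_force: 30.0
```

>>> move_arm(
  twist=[
    [0,0,0],
    [0,0,0],
    [0,0,0],
    [0,0,0],
  ],
  translation=[
    [0,0,0],
    [0,0,0],
    [0,0,0],
    [0,0,0],
  ],
  grip=[20,30,34,34],
)

```text
time_s: 11.12
ee_pos: [0.4455, -0.3397, 0.0581]
ee_rot: [0.0, 0.999, 0.045, 0.0]
force: [-0.3, 0.3, -0.0]
opening: 0.0339
gripper_force: 0.0
```

>>> move_arm(
  twist=[
    [0,0,0],
    [0,0,0],
    [0,0,0],
    [0,0,0],
    [0,0,0],
  ],
  translation=[
    [0,0,-15],
    [0,0,-30],
    [0,0,-50],
    [0,0,-45],
    [0,0,0],
  ],
  grip=[34,34,40,50,60],
)

```text
time_s: 11.75
ee_pos: [0.4475, -0.3419, 0.204]
ee_rot: [0.004, 0.999, 0.045, 0.003]
force: [-0.3, -0.4, 0.2]
opening: 0.0578
gripper_force: 0.0
```

```bash
python3 c.py; python3 -c "
from h import *
go(.4293,.3035,.2,23)"
```

```text
t 11.75 turn [ 0.49 -0.35 -0.01] shift [ -2.1  -3.4 104. ] | at [ 0.4475 -0.3419  0.204 ] F [-0.3 -0.4  0.2] open 0.0578 gf 0.0
t 11.8 turn [   0.34    0.12 -107.81] shift [599.7 235.9   1. ] | at [ 0.4464 -0.3407  0.201 ] F [-0.9  0.1 -0.1] open 0.0593 gf 0.0c.py:7: RuntimeWarning: Mean of empty slice.
  P=X[m]; print(n,len(P),P.mean(0).round(4),np.polyfit(P[:,0],P[:,1],1))
  ret = um.true_divide(
Traceback (most recent call last):
  File "c.py", line 7, in <module>
    P=X[m]; print(n,len(P),P.mean(0).round(4),np.polyfit(P[:,0],P[:,1],1))
                                              ~~~~~~~~~~^^^^^^^^^^^^^^^^^
TypeError: expected non-empty vector for x
```

View pics/side1.png

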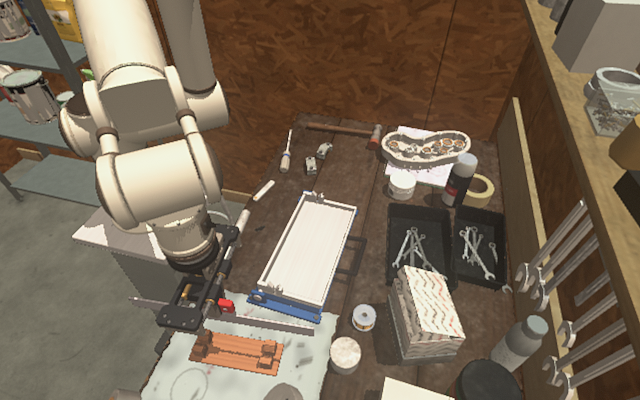

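```bash
cat > caps.py <<'E'
from h import *
import sys
def caps(zb=0.0,cams=("top","side"),save_=None):
    for n in cams:
        im,d=bot.capture(n)
        if save_: save(save_+n,im)
        X=cloud(n,d); ok=d>0
        for u in bot.masks_of("cap_1",n):
            m=u["pixels"]&ok; P=X[m&(X[...,2]>zb+.022)&(X[...,2]<zb+.05)]
            if len(P)<20: continue
            c,s,a=cv2.minAreaRect(P[:,:2].astype(np.float32))
            if s[0]<s[1]: a+=90      # long side direction
            print(n,round(u["confidence"],2),len(P),"c",np.round(c,4),"s",np.round(s,3),"len dir",round(a%180,1),"z95",np.percentile(P[:,2],95).round(4))
if __name__=="__main__": caps(float(sys.argv[1]),save_=sys.argv[2])
E
python3 caps.py 0 p2
python3 - <<'E'
from h import *
im=cv2.imread("pics/p2side.png"); cv2.imwrite("pics/p2c.png",cv2.resize(im[100:400,130:430],None,fx=2,fy=2))
E
```

```text
top 0.63 191 c [0.4546 0.395 ] s [0.069 0.03 ] len dir 74.5 z95 0.0361
top 0.5 200 c [0.4297 0.3035] s [0.03  0.068] len dir 112.9 z95 0.0364
side 0.7 122 c [0.4293 0.3019] s [0.03  0.067] len dir 112.5 z95 0.0378
side 0.62 116 c [0.4526 0.3944] s [0.065 0.031] len dir 75.8 z95 0.0377
```

View pics/p2c.png

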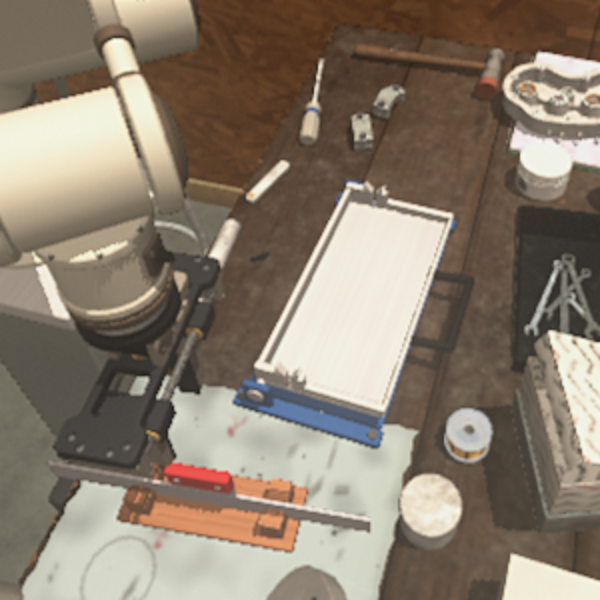

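Plate sits in both stand blocks (grip at crop (200,478)); two caps only, at crop (362,130) and (388,100). Now cap A.

>>> move_arm(
  twist=[
    [0,0,-9.8],
    [0,0,-9.8],
    [0,0,-9.8],
    [0,0,-9.8],
    [0,0,-9.8],
    [0,0,-9.8],
    [0,0,-9.8],
    [0,0,-9.8],
    [0,0,-9.8],
    [0,0,-9.8],
    [0,0,-9.5],
    [0,0,0],
  ],
  translation=[
    [0,0,0],
    [0,0,0],
    [0,0,0],
    [0,0,0],
    [0,0,0],
    [0,0,0],
    [0,0,0],
    [0,0,0],
    [0,0,0],
    [0,0,0],
    [0,0,0],
    [0,0,0],
  ],
  grip=[60,60,60,60,60,60,60,60,60,60,60,60],
)

```text
time_s: 13.5
ee_pos: [0.445, -0.3391, 0.1967]
ee_rot: [-0.001, 0.555, 0.832, 0.0]
force: [0.4, -0.4, -0.6]
opening: 0.0603
gripper_force: 0.0
```

>>> move_arm(
  twist=[
    [0,0,0],
    [0,0,0],
    [0,0,0],
    [0,0,0],
    [0,0,0],
    [0,0,0],
    [0,0,0],
    [0,0,0],
    [0,0,0],
    [0,0,0],
    [0,0,0],
    [0,0,0],
  ],
  translation=[
    [50,20,0],
    [55,22,0],
    [55,22,0],
    [55,22,0],
    [55,22,0],
    [55,22,0],
    [55,22,0],
    [55,22,0],
    [55,22,0],
    [55,22,0],
    [50,20,0],
    [0,0,0],
  ],
  grip=[60,60,60,60,60,60,60,60,60,60,60,60],
)

```text
time_s: 15.0
ee_pos: [0.4344, 0.3039, 0.1971]
ee_rot: [-0.001, 0.554, 0.833, -0.0]
force: [0.3, 0.2, -0.0]
opening: 0.0602
gripper_force: 0.0
```

```bash
python3 -c "
from h import *
go(.4295,.303,.008,22.7)"
```

```text
t 15.0 turn [-0.08 -0.03  0.08] shift [  1.1  -4.8 189.1] | at [0.4344 0.3039 0.1971] F [ 0.3  0.2 -0. ] open 0.0602 gf 0.0
```

>>> move_arm(
  twist=[
    [0,0,0],
    [0,0,0],
    [0,0,0],
    [0,0,0],
    [0,0,0],
    [0,0,0],
    [0,0,0],
    [0,0,0],
    [0,0,0],
    [0,0,0],
    [0,0,0],
    [0,0,0],
  ],
  translation=[
    [1.1,-4.8,50],
    [0,0,50],
    [0,0,40],
    [0,0,30],
    [0,0,13],
    [0,0,6],
    [0,0,0],
    [0,0,0],
    [0,0,0],
    [0,0,0],
    [0,0,0],
    [0,0,0],
  ],
  grip=[60,60,60,60,60,60,45,26,26,26,26,26],
  newtons=25,
)

```text
time_s: 16.5
ee_pos: [0.4312, 0.3006, 0.0098]
ee_rot: [0.0, 0.554, 0.832, 0.0]
force: [-1.4, 0.2, 5.6]
opening: 0.0302
gripper_force: 25.0
```

```bash
python3 -c "
from h import *
go(.5155,-.0861,.13,-2.9)"
```

```text
t 16.5 turn [ 6.000e-02 -1.000e-02  2.559e+01] shift [-381.9  103.7 -120.2] | at [0.4312 0.3006 0.0098] F [-1.4  0.2  5.6] open 0.0302 gf 25.0
```

>>> move_arm(
  twist=[
    [0,0,0],
    [0,0,0],
    [0,0,0],
    [0,0,0],
    [0,0,8.5],
    [0,0,8.5],
    [0,0,8.6],
    [0,0,0],
  ],
  translation=[
    [0,0,-15],
    [0,0,-30],
    [0,0,-40],
    [0,0,-35],
    [0,0,0],
    [0,0,0],
    [0,0,0],
    [0,0,0],
  ],
  grip=[26,26,26,26,26,26,26,26],
)

```text
time_s: 17.5
ee_pos: [0.4304, 0.3002, 0.1291]
ee_rot: [-0.0, 0.724, 0.689, -0.0]
force: [1.3, -0.1, -2.7]
opening: 0.0296
gripper_force: 25.0
```

>>> move_arm(
  twist=[
    [0,0,0],
    [0,0,0],
    [0,0,0],
    [0,0,0],
    [0,0,0],
    [0,0,0],
    [0,0,0],
    [0,0,0],
    [0,0,0],
    [0,0,0],
    [0,0,0],
  ],
  translation=[
    [-22,4,0],
    [-45,12.5,0],
    [-45,12.5,0],
    [-45,12.5,0],
    [-45,12.5,0],
    [-45,12.5,0],
    [-45,12.5,0],
    [-45,12.5,0],
    [-45,12.5,0],
    [0,0,0],
    [0,0,0],
  ],
  grip=[26,26,26,26,26,26,26,26,26,26,26],
)

```text
time_s: 18.88
ee_pos: [0.5147, -0.0859, 0.1288]
ee_rot: [-0.001, 0.724, 0.689, 0.0]
force: [0.2, 0.5, -2.5]
opening: 0.0298
gripper_force: 25.0
```

```bash
python3 -c "
from h import *
go(.5155,-.0861,.0465,-2.9)"
```

```text
t 18.88 turn [-0.05 -0.05  0.06] shift [-0.2  0.8 82.3] | at [ 0.5147 -0.0859  0.1288] F [ 0.2  0.5 -2.5] open 0.0298 gf 25.0
```

>>> move_arm(
  twist=[
    [0,0,0],
    [0,0,0],
    [0,0,0],
    [0,0,0],
    [0,0,0],
    [0,0,0],
    [0,0,0],
    [0,0,0],
  ],
  translation=[
    [0,0,30],
    [0,0,25],
    [0,0,15],
    [0,0,7],
    [0,0,3],
    [0,0,1.5],
    [0,0,1],
    [0,0,0],
  ],
  grip=[26,26,26,26,26,26,26,26],
)

```text
time_s: 19.88
ee_pos: [0.5154, -0.0866, 0.0468]
ee_rot: [0.0, 0.725, 0.689, 0.0]
force: [-0.4, 0.8, -2.5]
opening: 0.0296
gripper_force: 25.0
```

```bash
python3 -c "
from h import *
go(.5155,-.0861,.0455,-2.9)"
```

```text
t 19.88 turn [ 0.03  0.01 -0.02] shift [0.5 0.1 1.3] | at [ 0.5154 -0.0866  0.0468] F [-0.4  0.8 -2.5] open 0.0296 gf 25.0
```

>>> move_arm(
  twist=[
    [0,0,0],
    [0,0,0],
    [0,0,0],
    [0,0,0],
    [0,0,0],
    [0,0,0],
    [0,0,0],
  ],
  translation=[
    [0,0,0.8],
    [0,0,0],
    [0,0,0],
    [0,0,0],
    [0,0,-20],
    [0,0,-50],
    [0,0,-50],
  ],
  grip=[26,40,52,52,52,52,60],
)

```text
time_s: 20.75
ee_pos: [0.5148, -0.0864, 0.1669]
ee_rot: [-0.0, 0.725, 0.689, -0.0]
force: [-0.2, 0.2, -0.3]
opening: 0.059
gripper_force: 0.0
```

```bash
python3 caps.py 0 p3; python3 -c "
from h import *
go(.4543,.3945,.16,-15)"
```

```text
top 0.64 198 c [0.4542 0.3941] s [0.07 0.03] len dir 74.4 z95 0.0361
top 0.46 79 c [ 0.7165 -0.1948] s [0.044 0.023] len dir 71.1 z95 0.033
top 0.3 400 c [ 0.4426 -0.3398] s [0.36  0.008] len dir 4.9 z95 0.047
side 0.52 121 c [0.4522 0.3936] s [0.067 0.032] len dir 71.9 z95 0.0374
t 20.95 turn [ 0.13  0.03 12.09] shift [ 448.9 -184.     6.6] | at [ 0.5158 -0.0867  0.1666] F [ 0.  -0.2 -0.5] open 0.0597 gf 0.0
```

>>> move_arm(
  twist=[
    [0,0,6.5],
    [0,0,6.6],
    [0,0,0],
    [0,0,0],
    [0,0,0],
    [0,0,0],
    [0,0,0],
    [0,0,0],
    [0,0,0],
    [0,0,0],
    [0,0,0],
    [0,0,0],
  ],
  translation=[
    [0,0,0],
    [0,0,0],
    [45,-20,0],
    [50,-21.5,0],
    [50,-21.5,0],
    [50,-21.5,0],
    [50,-21.5,0],
    [50,-21.5,0],
    [50,-21.5,0],
    [50,-21.5,0],
    [50,-21.5,0],
    [0,0,0],
  ],
  grip=[60,60,60,60,60,60,60,60,60,60,60,60],
)

```text
time_s: 22.45
ee_pos: [0.451, 0.3965, 0.163]
ee_rot: [-0.001, 0.797, 0.603, -0.002]
force: [-0.4, -0.3, 0.6]
opening: 0.0602
gripper_force: 0.0
```

```bash
python3 -c "
from h import *
go(.4537,.394,.0095,-16)"
```

```text
t 22.45 turn [-0.18  0.14  0.24] shift [ -1.7   3.3 153.5] | at [0.451  0.3965 0.163 ] F [-0.4 -0.3  0.6] open 0.0602 gf 0.0
```

>>> move_arm(
  twist=[
    [0,0,0],
    [0,0,0],
    [0,0,0],
    [0,0,0],
    [0,0,0],
    [0,0,0],
    [0,0,0],
    [0,0,0],
    [0,0,0],
    [0,0,0],
    [0,0,0],
  ],
  translation=[
    [-1.7,2.5,50],
    [0,0,45],
    [0,0,35],
    [0,0,15],
    [0,0,8],
    [0,0,0],
    [0,0,0],
    [0,0,0],
    [0,0,0],
    [0,0,0],
    [0,0,0],
  ],
  grip=[60,60,60,60,60,45,26,26,26,26,26],
)

```text
time_s: 23.82
ee_pos: [0.4557, 0.3924, 0.0138]
ee_rot: [-0.0, 0.799, 0.602, 0.001]
force: [-2.0, 0.4, 4.9]
opening: 0.0299
gripper_force: 25.0
```

```bash
python3 -c "
from h import *
go(.5211,.0237,.13,-2.9)"
```

```text
t 23.82 turn [  0.04  -0.06 -13.11] shift [-365.    84.  -116.2] | at [0.4557 0.3924 0.0138] F [-2.   0.4  4.9] open 0.0299 gf 25.0
```

>>> move_arm(
  twist=[
    [0,0,0],
    [0,0,0],
    [0,0,0],
    [0,0,0],
    [0,0,-6.5],
    [0,0,-6.6],
    [0,0,0],
  ],
  translation=[
    [0,0,-15],
    [0,0,-30],
    [0,0,-40],
    [0,0,-35],
    [0,0,0],
    [0,0,0],
    [0,0,0],
  ],
  grip=[26,26,26,26,26,26,26],
)

```text
time_s: 24.7
ee_pos: [0.4553, 0.3917, 0.133]
ee_rot: [0.0, 0.725, 0.688, 0.0]
force: [-0.4, 0.3, -2.0]
opening: 0.0298
gripper_force: 25.0
```

>>> move_arm(
  twist=[
    [0,0,0],
    [0,0,0],
    [0,0,0],
    [0,0,0],
    [0,0,0],
    [0,0,0],
    [0,0,0],
    [0,0,0],
    [0,0,0],
    [0,0,0],
    [0,0,0],
  ],
  translation=[
    [-25,4,0],
    [-45,10,0],
    [-45,10,0],
    [-45,10,0],
    [-45,10,0],
    [-45,10,0],
    [-45,10,0],
    [-45,10,0],
    [-25,10,0],
    [0,0,0],
    [0,0,0],
  ],
  grip=[26,26,26,26,26,26,26,26,26,26,26],
)

```text
time_s: 26.08
ee_pos: [0.5203, 0.0237, 0.1326]
ee_rot: [-0.0, 0.725, 0.689, -0.0]
force: [-0.9, 0.3, -2.6]
opening: 0.0301
gripper_force: 25.0
```

```bash
python3 -c "
from h import *
go(.5211,.0237,.0505,-2.9)"
```

```text
t 26.07 turn [-0.03 -0.03 -0.07] shift [ 0.   0.8 82.1] | at [0.5203 0.0237 0.1326] F [-0.9  0.3 -2.6] open 0.0301 gf 25.0
```

>>> move_arm(
  twist=[
    [0,0,0],
    [0,0,0],
    [0,0,0],
    [0,0,0],
    [0,0,0],
    [0,0,0],
    [0,0,0],
    [0,0,0],
  ],
  translation=[
    [0,0,30],
    [0,0,25],
    [0,0,15],
    [0,0,7],
    [0,0,3],
    [0,0,2],
    [0,0,0.5],
    [0,0,0],
  ],
  grip=[26,26,26,26,26,26,26,26],
)

```text
time_s: 27.08
ee_pos: [0.5209, 0.023, 0.0506]
ee_rot: [0.0, 0.725, 0.689, 0.0]
force: [-0.3, -0.5, -1.8]
opening: 0.03
gripper_force: 25.0
```

>>> move_arm(
  twist=[
    [0,0,0],
    [0,0,0],
    [0,0,0],
    [0,0,0],
    [0,0,0],
    [0,0,0],
    [0,0,0],
  ],
  translation=[
    [0,0,0],
    [0,0,0],
    [0,0,0],
    [0,0,0],
    [0,0,-20],
    [0,0,-50],
    [0,0,-50],
  ],
  grip=[26,40,52,52,52,52,30],
)

```text
time_s: 27.95
ee_pos: [0.5202, 0.0232, 0.1713]
ee_rot: [-0.0, 0.725, 0.689, -0.0]
force: [0.5, -0.8, 0.5]
opening: 0.0441
gripper_force: 0.0
```

```bash
python3 -c "
from h import *
go(.6642,-.0386,.14,-2.9)"
```

```text
t 27.95 turn [-0.05 -0.01 -0.02] shift [-54.4 146.9  31.3] | at [0.5202 0.0232 0.1713] F [ 0.5 -0.8  0.5] open 0.0441 gf 0.0
```

>>> move_arm(
  twist=[
    [0,0,0],
    [0,0,0],
    [0,0,0],
    [0,0,0],
    [0,0,0],
  ],
  translation=[
    [-13,36,0],
    [-14,37,0],
    [-14,37,0],
    [-13.4,37,0],
    [0,0,0],
  ],
  grip=[40,40,40,40,40],
)

```text
time_s: 28.58
ee_pos: [0.6658, -0.0398, 0.1692]
ee_rot: [-0.0, 0.725, 0.688, -0.0]
force: [-0.5, -0.2, -0.0]
opening: 0.0398
gripper_force: 0.0
```

```bash
cat >> h.py <<'E'
O=np.array([.4584,-.0282,.036]); TA=np.radians(-2.9)
def tr(P,th=0):
    P=np.atleast_2d(P).astype(float)/1000
    return O+P@(R.from_euler("z",TA)*R.from_euler("y",-th)).as_matrix().T
def inv(X,th=0): return (np.atleast_2d(X)-O)@(R.from_euler("z",TA)*R.from_euler("y",-th)).as_matrix()*1000
E
cat > d.py <<'E'
from h import *
import sys
th=float(sys.argv[1]); nm=sys.argv[2]; ims=[]
go(.6642,-.0386,.027,-2.9)
for n in("top","side"):
    im,d=bot.capture(n); X=cloud(n,d)
    L=inv(X.reshape(-1,3),th).reshape(X.shape)
    m=(d>0)&(L[...,0]>2)&(L[...,0]<148)&(abs(L[...,1])<152)&(L[...,2]>20)&(L[...,2]<48)
    k,lab,st,_=cv2.connectedComponentsWithStats(m.astype(np.uint8))
    for i in range(1,k):
        if st[i,4]>60:
            P=L[lab==i]; c,s,a=cv2.minAreaRect(P[:,:2].astype(np.float32)); a=a+90 if s[0]<s[1] else a
            print(n,st[i,4],"c",np.round(c,1),"s",np.round(s,1),"dir",round(a%180,1),"zmed",np.median(P[:,2]).round(1))
    o=im.copy()
    for q in([0,-155,0],[0,155,0],[150,155,0],[150,-155,0],[206,-55,10],[206,55,10],[206,0,16]):
        u=proj(n,tr([q],th))[0]; cv2.circle(o,tuple(np.round(u*1).astype(int)),1,(255,0,0) if q[0]<206 else (0,255,0),-1)
    ims.append(cv2.resize(o[120:260,270:450] if n=="top" else o[170:330,230:390],(400,400) if 0 else (480,373) if n=="top" else (320,320)))
h=max(i.shape[0] for i in ims); ims=[cv2.copyMakeBorder(i,0,h-i.shape[0],0,0,cv2.BORDER_CONSTANT) for i in ims]
save(nm,np.hstack(ims))
E
python3 d.py 0 p4
```

```text
t 28.57 turn [-0.02  0.   -0.08] shift [  1.2  -1.7 142.2] | at [ 0.6658 -0.0398  0.1692] F [-0.5 -0.2 -0. ] open 0.0398 gf 0.0
side 228 c [59.2 56.3] s [64.9 30.6] dir 88.7 zmed 31.9
side 282 c [ 58.4 -51.4] s [31.1 69. ] dir 90.0 zmed 31.8
```

View pics/p4.png

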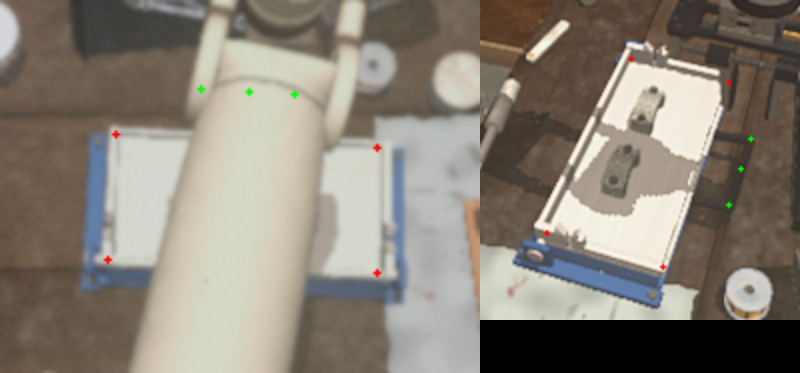

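>>> move_arm(
  twist=[
    [0,0,0],
    [0,0,0],
    [0,0,0],
    [0,0,0],
    [0,0,0],
    [0,0,0],
    [0,0,0],
    [0,0,0],
    [0,0,0],
    [0,0,0],
    [0,0,0],
    [0,0,0],
  ],
  translation=[
    [1.2,-1.7,40],
    [0,0,40],
    [0,0,35],
    [0,0,18],
    [0,0,8],
    [0,0,0],
    [0,0,0],
    [0,0,0],
    [0,0,0],
    [0,0,0],
    [0,0,0],
    [0,0,0],
  ],
  grip=[40,40,40,40,40,40,40,25,8,8,8,8],
  newtons=40,
)

```text
time_s: 30.18
ee_pos: [0.665, -0.0376, 0.0296]
ee_rot: [0.002, 0.725, 0.689, 0.002]
force: [6.2, -0.4, -3.7]
opening: 0.0107
gripper_force: 40.0
```

```bash
python3 - <<'E'
from h import *
go(.6642,-.0386,.027,-2.9)
p=tool()[0]; ax=tool()[1].as_matrix()
L=inv(p+[0,0,.019]); print(L)
r=np.hypot(L[0,0],L[0,2]); a0=np.arctan2(L[0,2],L[0,0])
for th in np.arange(0,.56,.05): print(round(th,2),np.round([r*(np.cos(a0+th)-np.cos(a0)),r*(np.sin(a0+th)-np.sin(a0))],1))
E
```

```text
t 30.18 turn [ 0.27  0.01 -0.03] shift [-1.  -0.7  2.6] | at [ 0.665  -0.0376  0.0296] F [ 6.2 -0.4 -3.7] open 0.0107 gf 40.0
[[206.7612886    1.06421212  12.62024642]]
0.0 [0. 0.]
0.05 [-0.9 10.3]
0.1 [-2.3 20.6]
0.15 [-4.2 30.8]
0.2 [-6.6 40.8]
0.25 [-9.6 50.8]
0.3 [-13.   60.5]
0.35 [-16.9  70.1]
0.4 [-21.2  79.5]
0.45 [-26.1  88.7]
0.5 [-31.4  97.6]
0.55 [-37.1 106.2]
```

>>> move_arm(
  twist=[
    [0,0,0],
    [0,0,0],
    [0,0,0],
    [0,0,0],
    [0,0,0],
    [0,0,0],
    [0,0,0],
    [0,0,0],
    [0,0,0],
  ],
  translation=[
    [0,-0.4,-5],
    [0,-0.5,-5.3],
    [0,-1.4,-10.3],
    [0,-1.9,-10.2],
    [0,-2.4,-10],
    [0,-3,-10],
    [0,-3.4,-9.7],
    [0,-3.9,-9.6],
    [0,0,0],
  ],
  grip=[8,8,8,8,8,8,8,8,8],
)

```text
time_s: 31.3
ee_pos: [0.6491, -0.0368, 0.1012]
ee_rot: [0.003, 0.725, 0.689, 0.003]
force: [8.1, 0.3, -1.7]
opening: 0.0107
gripper_force: 40.0
```

```bash
python3 d.py .35 p5
```

```text
t 31.3 turn [ 0.46  0.02 -0.03] shift [-1.  15.1 74.2] | at [ 0.6491 -0.0368  0.1012] F [ 8.1  0.3 -1.7] open 0.0107 gf 40.0
side 219 c [58.3 57.1] s [68.4 32.3] dir 89.7 zmed 31.5
side 270 c [ 58.6 -51.4] s [31.7 69.1] dir 91.3 zmed 31.1
```

>>> move_arm(
  twist=[
    [0,0,0],
    [0,0,0],
    [0,0,0],
    [0,0,0],
    [0,0,0],
    [0,0,0],
    [0,0,0],
    [0,0,0],
    [0,0,0],
    [0,0,0],
  ],
  translation=[
    [0,-2.1,-4.7],
    [0,-2.2,-4.7],
    [0,-2.4,-4.6],
    [0,-2.5,-4.6],
    [0,-2.6,-4.5],
    [0,-2.7,-4.4],
    [0,0,0],
    [0,0,0],
    [0,0,0],
    [0,0,0],
  ],
  grip=[8,8,8,8,8,8,8,8,8,8],
)

```text
time_s: 32.65
ee_pos: [0.6354, -0.0361, 0.1289]
ee_rot: [0.004, 0.725, 0.689, 0.003]
force: [8.8, 1.2, 1.0]
opening: 0.0105
gripper_force: 40.0
```

```bash
python3 d.py .50 p6
```

```text
t 32.65 turn [ 0.55  0.02 -0.03] shift [ -1.   28.9 101.9] | at [ 0.6354 -0.0361  0.1289] F [8.8 1.2 1. ] open 0.0105 gf 40.0
side 193 c [17.2 57.1] s [68.  29.9] dir 89.6 zmed 30.6
side 240 c [ 18.5 -45. ] s [77.8 32.1] dir 89.2 zmed 31.2
```

View pics/p6.png

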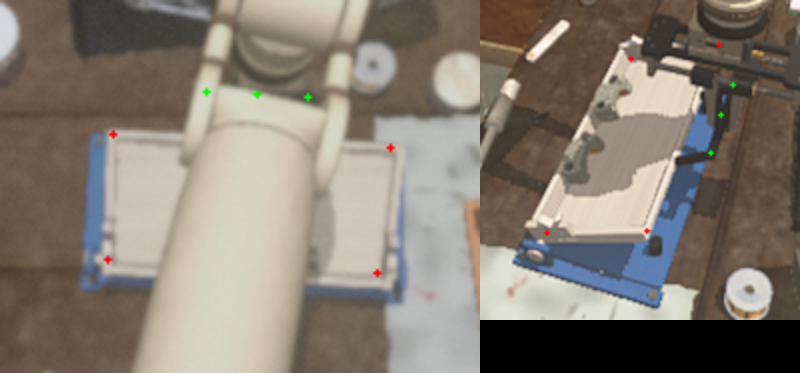

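Side crop shows both caps at the fence ((610,95) and (585,160)). A little more tilt, hold, then lower.

>>> move_arm(
  twist=[
    [0,0,0],
    [0,0,0],
    [0,0,0],
    [0,0,0],
    [0,0,0],
    [0,0,0],
    [0,0,0],
    [0,0,0],
  ],
  translation=[
    [0,-2.8,-4.3],
    [0,-2.9,-4.3],
    [0,0,0],
    [0,0,0],
    [0,0,0],
    [0,0,0],
    [0,2.9,4.3],
    [0,2.8,4.3],
  ],
  grip=[8,8,8,8,8,8,8,8],
)

```text
time_s: 33.75
ee_pos: [0.6355, -0.0361, 0.129]
ee_rot: [0.004, 0.725, 0.689, 0.003]
force: [8.7, 0.8, 2.3]
opening: 0.0107
gripper_force: 40.0
```

```bash
python3 d.py .50 p7
```

```text
t 33.75 turn [ 0.55  0.03 -0.03] shift [ -1.   28.8 102. ] | at [ 0.6355 -0.0361  0.129 ] F [8.7 0.8 2.3] open 0.0107 gf 40.0
side 195 c [17.7 63.4] s [81.9 30.2] dir 89.1 zmed 30.7
side 239 c [ 17.3 -52.2] s [67.6 30.5] dir 89.7 zmed 30.9
```

Lower slowly along the arc.

>>> move_arm(
  twist=[
    [0,0,0],
    [0,0,0],
    [0,0,0],
    [0,0,0],
    [0,0,0],
    [0,0,0],
    [0,0,0],
    [0,0,0],
    [0,0,0],
    [0,0,0],
    [0,0,0],
    [0,0,0],
  ],
  translation=[
    [0,2.7,4.4],
    [0,2.6,4.5],
    [0,2.5,4.6],
    [0,2.4,4.6],
    [0,2.2,4.7],
    [0,2.1,4.7],
    [0,2,4.8],
    [0,1.9,4.8],
    [0,1.8,4.8],
    [0,1.6,4.9],
    [0,1.5,5],
    [0,1.5,5],
  ],
  grip=[8,8,8,8,8,8,8,8,8,8,8,8],
)

```text
time_s: 35.35
ee_pos: [0.659, -0.0373, 0.0712]
ee_rot: [0.002, 0.725, 0.689, 0.002]
force: [6.9, -0.2, -0.5]
opening: 0.0111
gripper_force: 40.0
```

>>> move_arm(
  twist=[
    [0,0,0],
    [0,0,0],
    [0,0,0],
    [0,0,0],
    [0,0,0],
    [0,0,0],
    [0,0,0],
    [0,0,0],
    [0,0,0],
  ],
  translation=[
    [0,1.2,5],
    [0,1.2,5],
    [0,1,5.1],
    [0,0.9,5.1],
    [0,0.7,5.1],
    [0,0.7,5.2],
    [0,0.5,5.2],
    [0,0.4,5.1],
    [0,0,0],
  ],
  grip=[8,8,8,8,8,8,8,8,8],
)

```text
time_s: 36.48
ee_pos: [0.665, -0.0376, 0.0296]
ee_rot: [0.002, 0.725, 0.689, 0.001]
force: [6.2, 0.9, -2.3]
opening: 0.0109
gripper_force: 40.0
```

```bash
python3 d.py 0 p8
```

```text
t 36.48 turn [ 0.25  0.01 -0.02] shift [-1.  -0.7  2.6] | at [ 0.665  -0.0376  0.0296] F [ 6.2  0.9 -2.3] open 0.0109 gf 40.0
top 67 c [ 16.5 -73.4] s [27.8 22.3] dir 1.2 zmed 29.4
side 209 c [16.3 56.1] s [28.3 66.5] dir 90.0 zmed 31.8
side 261 c [ 16.1 -52.1] s [28.3 67.2] dir 90.8 zmed 32.3
```

>>> move_arm(
  twist=[
    [0,0,0],
    [0,0,0],
    [0,0,0],
    [0,0,0],
    [0,0,0],
    [0,0,0],
    [0,0,0],
    [0,0,0],
  ],
  translation=[
    [0,0,0],
    [0,0,0],
    [0,0,0],
    [0,0,0],
    [0,0,-10],
    [0,0,-40],
    [0,0,-50],
    [0,0,-50],
  ],
  grip=[14,20,26,28,28,28,40,60],
)

```text
time_s: 37.58
ee_pos: [0.6629, -0.0374, 0.1815]
ee_rot: [0.0, 0.725, 0.689, 0.0]
force: [0.1, 0.0, 0.2]
opening: 0.0456
gripper_force: 0.0
```

```bash
python3 d.py 0 p9; python3 -c "
from h import *
go(.4455,-.3397,.18,-84.8)"
```

```text
t 37.58 turn [ 0.03  0.01 -0.02] shift [ -1.1   1.4 154.5] | at [ 0.6629 -0.0374  0.1815] F [0.1 0.  0.2] open 0.0456 gf 0.0
side 214 c [16.4 56.8] s [66.1 28.8] dir 89.4 zmed 32.1
side 258 c [ 16.3 -51.8] s [65.4 28.1] dir 89.9 zmed 31.8
t 37.67 turn [ 0.75 -0.44 81.89] shift [-248.1  280.     8.2] | at [ 0.6672 -0.0383  0.1882] F [0.3 0.2 1.5] open 0.0541 gf 0.0
```

>>> move_arm(
  twist=[
    [0,0,9.1],
    [0,0,9.1],
    [0,0,9.1],
    [0,0,9.1],
    [0,0,9.1],
    [0,0,9.1],
    [0,0,9.1],
    [0,0,9.1],
    [0,0,9.1],
    [0,0,0],
  ],
  translation=[
    [0,0,0],
    [0,0,0],
    [0,0,0],
    [0,0,0],
    [0,0,0],
    [0,0,0],
    [0,0,0],
    [0,0,0],
    [0,0,0],
    [0,0,0],
  ],
  grip=[50,50,50,50,50,50,50,50,50,50],
)

```text
time_s: 38.92
ee_pos: [0.6627, -0.0374, 0.1789]
ee_rot: [-0.0, 0.999, 0.046, -0.0]
force: [-0.2, 0.3, 0.2]
opening: 0.0498
gripper_force: 0.0
```

>>> move_arm(
  twist=[
    [0,0,0],
    [0,0,0],
    [0,0,0],
    [0,0,0],
    [0,0,0],
    [0,0,0],
    [0,0,0],
    [0,0,0],
    [0,0,0],
    [0,0,0],
    [0,0,0],
    [0,0,0],
  ],
  translation=[
    [-25,28,0],
    [-25,28,0],
    [-25,28,0],
    [-25,28,0],
    [-25,28,0],
    [-25,28,0],
    [-25,28,0],
    [-25,28,0],
    [-25,28,0],
    [-23,28,0],
    [0,0,0],
    [0,0,0],
  ],
  grip=[50,50,50,50,50,50,50,50,50,50,50,50],
)

```text
time_s: 40.42
ee_pos: [0.4416, -0.3381, 0.1791]
ee_rot: [-0.0, 0.999, 0.046, 0.0]
force: [0.8, 0.7, -0.1]
opening: 0.0502
gripper_force: 0.0
```

```bash
python3 -c "
from h import *
go(.4455,-.3397,.0581,-84.8)
for n in('top','side'):
    im,d=bot.capture(n); X=cloud(n,d)
    r,g,b=[im[...,i].astype(int) for i in range(3)]
    m=(d>0)&(X[...,2]>.03)&(X[...,2]<.1)&(X[...,1]<-.25)&(X[...,1]>-.42)&(X[...,0]>.2)&(X[...,0]<.66)&(r>g+60)&(r>g+b*.9)
    P=X[m]; print(n,len(P)); 
    m=(d>0)&(X[...,2]>.038)&(X[...,2]<.05)&(X[...,1]<-.25)&(X[...,1]>-.42)&((X[...,0]<.34)|(X[...,0]>.55))&(X[...,0]>.2)&(X[...,0]<.64)&(abs(r-b)<40)
    P=X[m]; a=np.polyfit(P[:,0],P[:,1],1); print(len(P),np.polyval(a,.4455),np.degrees(np.arctan(a[0])),P[:,0].min(),P[:,0].max())
"
```

```text
t 40.42 turn [-0.03 -0.01  0.07] shift [  3.8   1.9 121. ] | at [ 0.4416 -0.3381  0.1791] F [ 0.8  0.7 -0.1] open 0.0502 gf 0.0
top 0
38 -0.3387269320292685 4.72112772169171 0.5526442561783431 0.6237568334155712
side 279
139 -0.33954869760361617 5.207146127703493 0.2621304558910232 0.6220850745446168
```

Plate unmoved in the stand; grip it again and lift.

>>> move_arm(
  twist=[
    [0,0,0],
    [0,0,0],
    [0,0,0],
    [0,0,0],
    [0,0,0],
    [0,0,0],
    [0,0,0],
    [0,0,0],
    [0,0,0],
    [0,0,0],
    [0,0,0],
    [0,0,0],
  ],
  translation=[
    [3.8,1.9,35],
    [0,0,35],
    [0,0,28],
    [0,0,15],
    [0,0,8],
    [0,0,0],
    [0,0,0],
    [0,0,0],
    [0,0,0],
    [0,0,0],
    [0,0,0],
    [0,0,0],
  ],
  grip=[50,50,50,50,50,50,50,35,8,8,8,8],
  newtons=30,
)

```text
time_s: 42.02
ee_pos: [0.4453, -0.3403, 0.0582]
ee_rot: [0.0, 0.999, 0.045, -0.0]
force: [-0.2, 0.6, 1.1]
opening: 0.0137
gripper_force: 30.0
```

```bash
python3 -c "
from h import *
go(.4455,-.3397,.0581,-84.8)"
```

```text
t 42.02 turn [ 0.    0.   -0.02] shift [ 0.2 -0.5  0.1] | at [ 0.4453 -0.3403  0.0582] F [-0.2  0.6  1.1] open 0.0137 gf 30.0
```

>>> move_arm(
  twist=[
    [0,0,0],
    [0,0,0],
    [0,0,0],
    [0,0,0],
    [0,0,0],
    [0,0,0],
    [0,0,0],
    [0,0,0],
  ],
  translation=[
    [0,0,-10],
    [0,0,-20],
    [0,0,-30],
    [0,0,-30],
    [0,0,-30],
    [0,0,-24],
    [0,0,0],
    [0,0,0],
  ],
  grip=[8,8,8,8,8,8,8,8],
)

```text
time_s: 43.02
ee_pos: [0.4448, -0.3396, 0.201]
ee_rot: [-0.001, 0.999, 0.045, -0.001]
force: [-0.7, 0.2, -2.2]
opening: 0.0137
gripper_force: 30.0
```

```bash
python3 -c "
from h import *
go(.4944,-.027,.19,-2.63)"
```

```text
t 43.02 turn [-1.300e-01 -1.000e-02 -8.219e+01] shift [314.6  35.2  11. ] | at [ 0.4448 -0.3396  0.201 ] F [-0.7  0.2 -2.2] open 0.0137 gf 30.0
```

>>> move_arm(
  twist=[
    [0,0,0],
    [0,0,0],
    [0,0,0],
    [0,0,0],
    [0,0,0],
    [0,0,0],
    [0,0,0],
    [0,0,0],
    [0,0,0],
    [0,0,0],
    [0,0,0],
  ],
  translation=[
    [4,-15,0],
    [8,-32,0],
    [8,-32,0],
    [8,-32,0],
    [8,-32,0],
    [8,-32,0],
    [8,-32,0],
    [8,-32,0],
    [8,-32,0],
    [9.7,-35.8,0],
    [0,0,0],
  ],
  grip=[8,8,8,8,8,8,8,8,8,8,8],
)

```text
time_s: 44.4
ee_pos: [0.4941, -0.0247, 0.2011]
ee_rot: [-0.001, 0.999, 0.047, -0.001]
force: [0.3, 0.2, -2.5]
opening: 0.0138
gripper_force: 30.0
```

>>> move_arm(
  twist=[
    [0,0,-5],
    [0,0,-8],
    [0,0,-8],
    [0,0,-8],
    [0,0,-8],
    [0,0,-8],
    [0,0,-8],
    [0,0,-8],
    [0,0,-8],
    [0,0,-8],
    [0,0,-5.2],
    [0,0,0],
  ],
  translation=[
    [0,0,0],
    [0,0,0],
    [0,0,0],
    [0,0,0],
    [0,0,0],
    [0,0,0],
    [0,0,0],
    [0,0,0],
    [0,0,0],
    [0,0,0],
    [0,0,0],
    [0,0,0],
  ],
  grip=[8,8,8,8,8,8,8,8,8,8,8,8],
)

```text
time_s: 45.9
ee_pos: [0.4943, -0.0279, 0.2015]
ee_rot: [-0.001, 0.724, 0.69, -0.0]
force: [-0.2, 0.2, -3.1]
opening: 0.0141
gripper_force: 30.0
```

```bash
cat > e.py <<'E'
from h import *
go(.4944,-.027,.140,-2.63)
for n in("top","side"):
    im,d=bot.capture(n); X=cloud(n,d); L=inv(X.reshape(-1,3)).reshape(X.shape); zt=tool()[0][2]-.036-.048+.034
    zt*=1000; ok=d>0
    m=ok&(abs(L[...,2]-zt)<8)&(abs(L[...,0]-36)<15)&(abs(L[...,1])<200)&(abs(L[...,1])>80)
    P=L[m]
    if len(P)>20:
        a=np.polyfit(P[:,1],P[:,0],1); print(n,len(P),"keeper x mid",a[1].round(2),"deg",np.degrees(np.arctan(a[0])).round(2),"y",P[:,1].min().round(1),P[:,1].max().round(1))
    m=ok&(L[...,0]>3)&(L[...,0]<120)&(abs(L[...,1])<152)&(L[...,2]>20)&(L[...,2]<40)
    k,lab,st,_=cv2.connectedComponentsWithStats(m.astype(np.uint8))
    for i in range(1,k):
        if st[i,4]>40:
            P=L[lab==i]; c,s,a=cv2.minAreaRect(P[:,:2].astype(np.float32)); print(n,st[i,4],"c",np.round(c,1),"s",np.round(s,1),round(a,1))
    save("e"+n,cv2.resize(im[120:260,270:450],None,fx=3,fy=3) if n=="top" else cv2.resize(im[170:330,230:390],None,fx=3.5,fy=3.5))
E
python3 e.py
```

```text
t 45.9 turn [-0.08 -0.01 -0.07] shift [ 0.9  0.  61.5] | at [ 0.4943 -0.0279  0.2015] F [-0.2  0.2 -3.1] open 0.0141 gf 30.0
top 113 keeper x mid 35.5 deg -0.19 y -182.0 178.2
top 57 c [18.1 78.9] s [19.6 29.1] 81.2
top 43 c [17.4 29.7] s [16.2 28. ] 78.8
top 60 c [ 20.9 -30.8] s [20.  26.9] 1.0
top 74 c [ 17.5 -71.3] s [26.5 27.3] 88.2
side 154 keeper x mid 35.97 deg -0.1 y -181.6 178.3
side 195 c [17.9 57.2] s [69.4 26.4] 87.5
side 238 c [ 17.2 -52.1] s [66.2 26.8] 90.0
```

>>> move_arm(
  twist=[
    [0,0,0],
    [0,0,0],
    [0,0,0],
    [0,0,0],
    [0,0,0],
    [0,0,0],
    [0,0,0],
    [0,0,0],
    [0,0,0],
    [0,0,0],
    [0,0,0],
    [0,0,0],
  ],
  translation=[
    [0,0,30],
    [0,0,30],
    [0,0,10],
    [0,0,8],
    [0,0,8],
    [0,0,8],
    [0,0,0],
    [0,0,5],
    [0,0,5],
    [0,0,4],
    [0,0,0],
    [0,0,0],
  ],
  grip=[8,8,8,8,8,8,8,8,8,8,8,8],
)

```text
time_s: 47.5
ee_pos: [0.495, -0.0277, 0.0943]
ee_rot: [0.0, 0.723, 0.691, 0.0]
force: [0.0, -0.1, -2.3]
opening: 0.014
gripper_force: 30.0
```

```bash
python3 -c "
from h import *
go(.4944,-.027,.084,-2.63)"
```

```text
t 47.5 turn [0.01 0.   0.02] shift [ 0.7 -0.7 10.3] | at [ 0.495  -0.0277  0.0943] F [ 0.  -0.1 -2.3] open 0.014 gf 30.0
```

>>> move_arm(
  twist=[
    [0,0,0],
    [0,0,0],
    [0,0,0],
    [0,0,0],
    [0,0,0],
    [0,0,0],
  ],
  translation=[
    [0,0,4],
    [0,0,3],
    [0,0,2],
    [0,0,1.5],
    [0,0,0],
    [0,0,0],
  ],
  grip=[8,8,8,8,8,8],
)

```text
time_s: 48.25
ee_pos: [0.4952, -0.0277, 0.0842]
ee_rot: [0.0, 0.723, 0.691, 0.0]
force: [-2.7, 1.4, 5.3]
opening: 0.0138
gripper_force: 30.0
```

```bash
python3 -c "
from h import *
go(.4944,-.027,.084,-2.63)"
```

```text
t 48.25 turn [0.02 0.01 0.02] shift [ 0.7 -0.8  0.2] | at [ 0.4952 -0.0277  0.0842] F [-2.7  1.4  5.3] open 0.0138 gf 30.0
```

Seated (upward contact force at the expected height). Release, retreat, check.

>>> move_arm(
  twist=[
    [0,0,0],
    [0,0,0],
    [0,0,0],
    [0,0,0],
    [0,0,0],
    [0,0,0],
    [0,0,0],
    [0,0,0],
    [0,0,0],
    [0,0,0],
    [0,0,0],
    [0,0,0],
  ],
  translation=[
    [0,0,0],
    [0,0,0],
    [0,0,0],
    [0,0,0],
    [0,0,-15],
    [0,0,-50],
    [0,0,-50],
    [50,0,-10],
    [60,0,0],
    [60,0,0],
    [60,0,0],
    [60,0,0],
  ],
  grip=[20,28,34,34,34,34,34,34,34,34,34,34],
)

```text
time_s: 49.75
ee_pos: [0.5084, 0.2641, 0.2102]
ee_rot: [0.001, 0.723, 0.691, 0.001]
force: [1.8, -0.3, -0.7]
opening: 0.0337
gripper_force: 0.0
```

```bash
sed 's/zt=tool.*$/zt=.034/; s/zt\*=1000/zt*=1000/' e.py > f.py; python3 f.py; python3 - <<'E'
from h import *
a=cv2.imread("pics/etop.png"); b=cv2.imread("pics/eside.png"); a=cv2.resize(a,(400,311)); b=cv2.resize(b,(400,400)); a=cv2.copyMakeBorder(a,0,89,0,0,cv2.BORDER_CONSTANT)
cv2.imwrite("pics/fin.png",np.hstack([a,b]))
im=cv2.imread
for n in("top","side"):
    im,d=bot.capture(n); X=cloud(n,d); L=inv(X.reshape(-1,3)).reshape(X.shape); r,g,bb=[im[...,i].astype(int) for i in range(3)]
    P=L[(d>0)&(r>g+60)&(abs(L[...,0]-36)<25)&(abs(L[...,1])<60)&(L[...,2]>50)]; print(n,P.mean(0),P.max(0),P.min(0))
E
```

```text
t 49.75 turn [ 0.11 -0.03  0.02] shift [-291.5   -0.6   70.2] | at [0.5084 0.2641 0.2102] F [ 1.8 -0.3 -0.7] open 0.0337 gf 0.0
top 174 keeper x mid 36.07 deg -0.19 y -180.7 177.8
top 283 c [23. 87.] s [131.5  38.7] 85.6
top 270 c [ 21.5 -84.7] s [ 36.1 133.9] 0.5
side 268 keeper x mid 35.51 deg -0.16 y -181.8 179.4
side 618 c [20.4  0. ] s [ 35.5 304.1] 0.3
top [33.88335193 -0.98391715 77.87756211] [40.69636594 32.38559043 85.57290728] [ 29.21066324 -32.23066076  60.17530172]
side [38.43560878 -6.01233948 76.2545522 ] [43.33995297 36.54197797 84.91478353] [ 30.06523616 -35.43073151  55.69463911]
```

View pics/fin.png

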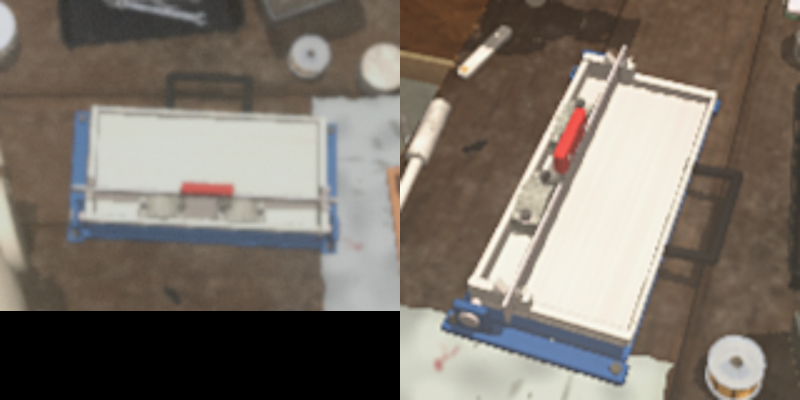

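Final view: keeper home in both slots (left/right ends at (75,187), (335,200)), both caps against the fence behind it, tray flat.

```bash
python3 -c "
from workcell import bot
print(bot.hand_in())"
```

```text
the job is handed in; nothing more can be done
None
```

The job is handed in at about 50 s: the two caps present are in a row against the fence, the tray is flat, and the keeper plate is back down in both slots behind them. The hand-in call returned no verdict; the final camera check showed nothing out of place.

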